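Index the display post at the picture lamp and hang the picture on its pintles

TASK

On the display rail, pull the spring plunger's knob up, slide the post along to the hole in front of the little picture lamp, and let the plunger drop fully home in that hole. Then take the framed picture out of its rack and hang it upright on the post, lowering both its knuckles all the way down over the two pins together before you let go of it. Leave the paint bottle, paint jar, tin and mug standing where they are.

Things in the scene. Friction and masses are not known exactly. Their poses are not given: they have to be found in the camera images.
- rail: Fixed display rail: level aluminium square tube 40 mm wide, top 45 mm above the table, with steel end feet. Origin on the table under its centre line; own y along it (spans -215 to +235 mm), own +x across it, away from the robot. On its top: a parking slot (y -165 to -115 mm) and 15 mm holes at y -70, +10, +90 mm. 110 mm to +x of each hole stands a fixed lamp, vase or plaster model, in varying order.
- carriage (a joint): Position (m) of the steel sleeve along the rail's +y; plunger axis at rail y = value - 0.14, so the holes are at 0.07, 0.15, 0.23. Starts within the parking slot; slides (3 N friction) only while the plunger is up. Sleeve 56 mm wide, top 55 mm above the table, from 30 mm to -y to 120 mm to +y of the plunger; on it, 90 mm to +y of the plunger, a 20 mm square post, top at 187 mm.
- plunger (a joint): Height (m) the plunger is pulled up: 0 = fully home, 0.020 = upper stop. Its 10 mm pin reaches 12 mm into the slot or hole, so raise it 15 to 18 mm to slide. The spring pulls it down with 6 N at 0, 13 N at the stop. Let go over a hole (within 2 mm) it drops to 0; over solid rail it rests at 0.012.
- knob (a point): Centre of the plunger's black upright knob, a cylinder 30 mm in diameter and 28 mm high (14 mm either side of this point); it moves with the plunger and lies 97 mm above the table when the plunger is home. Below the knob are a thin stem and a steel housing 22 mm in diameter whose top is 77 mm above the table.
- index_pin (a point): Point on the plunger's axis, on the carriage, at the level of the rail's top: where the plunger's pin enters the rail.
- lamp: The small brass picture lamp: a 64 mm round foot, thin stem, and a lying cylindrical shade 32 mm thick and 66 mm long (along the rail), 138 mm high in all. Fixed. Origin under its foot.
- lamp_hole (a point): The centre, at the rail's top surface, of the hole straight in front of the lamp: the hole the plunger must drop into.
- pin_low (a point): Seat at the root of the post's lower upright pin (pintle): 85 mm above the table, 90 mm to rail +y of the plunger's axis, 45 mm to rail -x of the post's axis, at the end of an 8 mm thick, 16 mm wide arm from the post. The pin is 10 mm thick, tapered at the top, and ends 16 mm above this point.
- pin_high (a point): The same for the upper pin, 76 mm straight above the lower one (161 mm above the table, pin end at 177 mm, its arm's underside at 153 mm). The picture's lower knuckle must go in sideways between the lower pin's end and the upper arm, then down.
- picture: Framed picture, wooden frame 150 mm wide (own y), 120 mm high (own z), 18 mm thick (own x), about 0.3 kg. Origin: middle of its lower edge. Starts upright in the rack. Beside its +y edge are two steel knuckles (upright rings, outside 24 mm, bore 14 mm, 14 mm high), their common axis 88 mm from the picture's middle.
- knuckle_low (a point): Centre of the lower knuckle's underside: own y = +88 mm, 15 mm above the picture's lower edge. It comes to lie on pin_low when hung.
- knuckle_high (a point): Centre of the upper knuckle's underside, own y = +88 mm, 91 mm above the lower edge. It comes to lie on pin_high when hung.
- rack: Fixed wooden rack: base plate 80 x 110 mm (own x, y), 8 mm thick, with two fences 100 mm long along own y up to 50 mm above the table, leaving a slot 22 mm wide in which the picture stands on the base. Origin on the table at its middle.
- paint_bottle: Blue bottle of paint with a white cap, 46 mm in diameter, 125 mm high, standing near the rack; origin at its underside. Bystander.
- paint_jar: Low green glass jar with a white cap, 56 mm in diameter, 70 mm high, near the rack; origin at its underside. Bystander.
- tin: Steel tin, 64 mm in diameter, 95 mm high, near the rail's -y end; origin at its underside. Bystander.
- mug: White mug with a handle, 72 mm in diameter, 85 mm high, near the rail's +y end; origin at its underside. Bystander.
Mind the look-alikes: they are no part of the job. Of the things that look like the picture, the smallest one is meant.

How it is judged:
On the way, in this order (a step that is already met when the one before it is completed fails the run):
1. the plunger is pulled up clear of the parking slot (value of joint plunger above 0.0125 m), for 0.1 s.
2. the plunger has dropped fully home in the hole in front of the lamp (horizontal distance between index_pin and lamp_hole below 0.005 m and value of joint plunger below 0.003 m and contact force between the fingers and plunger below 0.5 N), for 0.3 s.
3. both knuckles are lowered over both pins while the picture is still gripped (distance between knuckle_low and pin_low below 0.009 m and distance between knuckle_high and pin_high below 0.009 m and contact force between the fingers and picture above 0.5 N), for 0.05 s.
At the end, for the whole second after the job is handed in: The plunger is home (within 3 mm) in the hole in front of the lamp (within 5 mm), both knuckles sit on their pins' seats (each within 5 mm), the picture is upright within 4 degrees, still and released (horizontal distance between index_pin and lamp_hole below 0.005 m and value of joint plunger below 0.003 m and distance between knuckle_low and pin_low below 0.005 m and distance between knuckle_high and pin_high below 0.005 m and angle between picture's own z axis and vertical below 0.07 rad and linear speed of picture below 0.02 m/s); the robot touches nothing.
It fails at once if the paint bottle is moved more than 20 mm or tipped (distance of paint_bottle from where it was at the start of the episode above 0.02 m or angle between paint_bottle's own z axis and vertical above 0.3 rad).
It fails at once if the paint jar is moved more than 20 mm or tipped (distance of paint_jar from where it was at the start of the episode above 0.02 m or angle between paint_jar's own z axis and vertical above 0.3 rad).
It fails at once if the tin is moved more than 20 mm or tipped (distance of tin from where it was at the start of the episode above 0.02 m or angle between tin's own z axis and vertical above 0.3 rad).
It fails at once if the mug is moved more than 20 mm or tipped (distance of mug from where it was at the start of the episode above 0.02 m or angle between mug's own z axis and vertical above 0.3 rad).
It also fails if it takes over 58 s, if anything falls off the work surface, if the arm or the gripper's body presses on something with over 40 N, if the wrist force passes 120 N, or if a joint passes its speed limit or range.

ROBOT

A 6-joint arm with a two-finger parallel gripper is mounted at the origin on the work surface. World frame = base frame: x ahead of the robot, y to its left, z up, the work surface at z = 0. Lengths are in m, angles in rad, forces in N, time in s.
With the tool pointing down it reaches from about 0.35 to 0.725 m from the base axis. Payload 4.3 kg.
Tool frame: the origin (TCP) lies midway between the tips of the shut fingers; the grasp point (between the pads) lies 19 mm behind it; z points along the fingers, y is the line along which they close (so a half turn about z gives the same grasp; the last joint's range is limited). The gripper opens to 85 mm and grips with 20 to 120 N. Pads are 22 mm wide; open, the fingers measure 114 mm over their backs; the gripper's body (76 mm by 85 mm) begins 54 mm behind the grasp point. The pads swing forward as they close: fully open they stand 13 mm farther back than shut.
Start: joints at [-1.233, 0.377, 0.081, 1.274, 0, 1.46], TCP at [0.249, -0.518, 0.231] pointing down, gripper open.
Joint ranges: [-2.72, 2.72], [-0.84, 1.66], [-1.02, 1.22], [-1.77, 2.12], [-1.37, 1.28], [-3.14, 3.14]. Speed limits (rad/s): [2.57, 2.57, 3.14, 3.14, 3.14, 3.14].

INTERFACE

Orientations are given as a unit quaternion [x, y, z, w].
In Python, from station import env gives the robot as it stands. The module is installed in compiled form; this text tells all that it offers.
- The arm moves only by the shell command python3 -m handwheel 'ROWS' [OPENING]. ROWS is text: rows parted by semicolons, each of 6 numbers parted by spaces: the shift along the tool's x, y, z each as a share of 0.5 m, from -1 to 1, then the turn, a rotation vector about the tool's x, y, z each as a share of pi/4 rad, from -1 to 1. In form: tx ty tz wx wy wz; .... A call has exactly 10 rows; each row is the pose to reach, as a shift and turn from the pose commanded when the call began, along the tool's axes at that moment; what a row does not reach only later rows make up. A row lasts 1/12 s, in which the tool goes at most 41.7 mm and 7.16 degrees, less where a joint would pass 70% of its speed; a pose out of reach is approached as far as the arm can. A call with a number of a shift or a turn outside -1 to 1 is refused whole. A call with a gripper value outside its range is refused whole. OPENING is the opening, from 0 (shut) to 1 (fully open), set as the call begins (- or left out, the last holds). The fingers move at their own pace and stop on an object; the grip force is fixed at half the most. Time passes only in rows, so rows that repeat a pose let the fingers close, or fill a call up. It gives the time, the measured TCP pose, the force, the opening and the grip force at its end, in the units of the state.
- env.state(): the state, without advancing time (a new reading comes with each control period).
- env.capture(name): name is "scene" or "side" or "wrist"; returns the picture (480x640x3 uint8, red, green, blue); there is no depth.
- env.calibration(name): a dict with "mtx" (3x3 intrinsics, pixels), "k1" (the pictures are not rectified: a ray, as slopes to the right and down, at radius r is drawn at 1 + k1 r^2 times it, then the intrinsics apply), "world_from_camera" (4x4, takes a point from camera to world coordinates). Camera axes: x right, y up, looking along -z (the intrinsics and any distortion apply to the point x, -y, -z); pixel columns grow to the right and rows downward; lengths in m; the calibration is good to about 2 mm. A picture is of the moment at which its call begins: read the wrist's pose just before it. calibration takes no time and is no camera call; for the wrist camera it gives the pose at the moment of the call.
- env.hand_in(): hands the job in; it is judged then, once.
The state is a dict: "clock": time; "joint_pos": joint angles; "dq": joint speeds; "joint_efforts": joint torques, N m; "tool_pos": TCP position; "ee_rot": TCP orientation; "ft_force": force on the tool from outside, world axes, zero at the start; "torque": the same for the moment, N m; "width": finger opening in m; "finger_force": force on a finger pad.
Only numpy, scipy, OpenCV 4.12 (cv2) and the standard library are available. Lean on these libraries where they do the work, as an engineer would, in place of code of your own. Each camera call takes 0.05 s, during which the arm holds its last target. There are 200 camera calls.

## Working session

There is one attempt and no reset: what is moved stays moved. The work goes in short steps, Python scripts to look and compute and a shell command to move; the robot and the scene stay as the last step left them, time stands still between calls to the robot, and variables do not carry over. Pictures are saved under pics/ and viewed, at most 10 in all, crops included, and the job is handed in when it is done.

```bash
mkdir -p pics
cat > h.py <<'E'
import numpy as np, cv2
from station import env
from scipy.spatial.transform import Rotation as R
def snap(n,f): 
    im=env.capture(n); cv2.imwrite('pics/'+f,im[:,:,::-1]); return im
def ray(n,u,v,cal=None):
    c=cal or env.calibration(n); K=np.array(c['mtx']); T=np.array(c['world_from_camera'])
    d=np.linalg.solve(K,[u,v,1]); d=d[:2]/d[2]; r=np.linalg.norm(d); s=r
    for _ in range(30): s=r/(1+c['k1']*s*s)
    d=d*(s/r if r else 1)
    return T[:3,3], T[:3,:3]@np.array([d[0],-d[1],-1])
def onz(n,u,v,z,cal=None):
    o,d=ray(n,u,v,cal); return o+d*(z-o[2])/d[2]
def tri(n1,p1,n2,p2,c1=None,c2=None):
    o1,d1=ray(n1,*p1,c1);o2,d2=ray(n2,*p2,c2)
    A=np.stack([d1,-d2],1);t=np.linalg.lstsq(A,o2-o1,rcond=None)[0]
    a=o1+d1*t[0];b=o2+d2*t[1];return (a+b)/2,np.linalg.norm(a-b)
def px(n,P,cal=None):
    c=cal or env.calibration(n);T=np.array(c['world_from_camera']);K=np.array(c['mtx'])
    p=T[:3,:3].T@(np.array(P)-T[:3,3]);s=np.array([p[0],-p[1]])/-p[2];s=s*(1+c['k1']*(s@s));return (K@[s[0],s[1],1])[:2]
def rel(P):
    "world shift to target P -> tool-axis shares"
    s=env.state();return R.from_quat(s['ee_rot']).inv().apply(np.array(P)-s['tool_pos'])/0.5
E
python3 - <<'E'
from h import *
np.set_printoptions(precision=4,suppress=True)
for n in('scene','side'): snap(n,n+'1.png');c=env.calibration(n);print(n,c['mtx'][0],c['k1'],np.array(c['world_from_camera']))
s=env.state();print(s);print(R.from_quat(s['ee_rot']).as_matrix())
E
```

```text
scene [434.1469   0.     318.0652] -0.09773370657655614 [[-0.4637 -0.6211  0.6318  1.0999]
 [ 0.886  -0.3233  0.3324  0.3081]
 [-0.0022  0.714   0.7002  0.7604]
 [ 0.      0.      0.      1.    ]]
side [479.0117   0.     322.3704] -0.0004592392014561715 [[-0.9467  0.2349 -0.2203  0.2883]
 [-0.3216 -0.7281  0.6054  0.6422]
 [-0.0182  0.644   0.7648  0.9103]
 [ 0.      0.      0.      1.    ]]
{'clock': 0.1, 'joint_pos': array([-1.2333,  0.378 ,  0.0798,  1.2744, -0.    ,  1.4605]), 'dq': array([ 0.0007, -0.0032,  0.004 , -0.0006, -0.0014,  0.0008]), 'joint_efforts': array([  0.0015, -46.4696,  27.0581,   0.012 ,  -0.0002,  -0.    ]), 'tool_pos': array([ 0.2488, -0.5178,  0.2305]), 'ee_rot': array([ 0.975 ,  0.222 , -0.0001, -0.0009]), 'ft_force': array([ 0.0336,  0.1659, -0.1618]), 'torque': array([ 0.0094, -0.0188,  0.0696]), 'finger_force': 0.0, 'width': 0.08533453470339146}
[[ 0.9014  0.433  -0.0006]
 [ 0.433  -0.9014  0.0017]
 [ 0.0002 -0.0018 -1.    ]]
```

View pics/scene1.png

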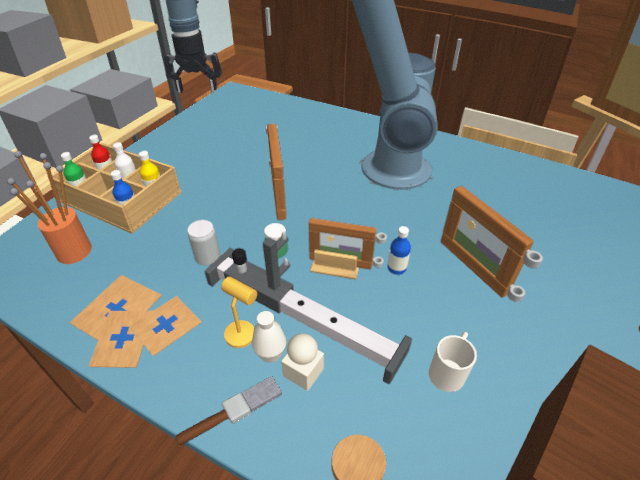

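View pics/side1.png

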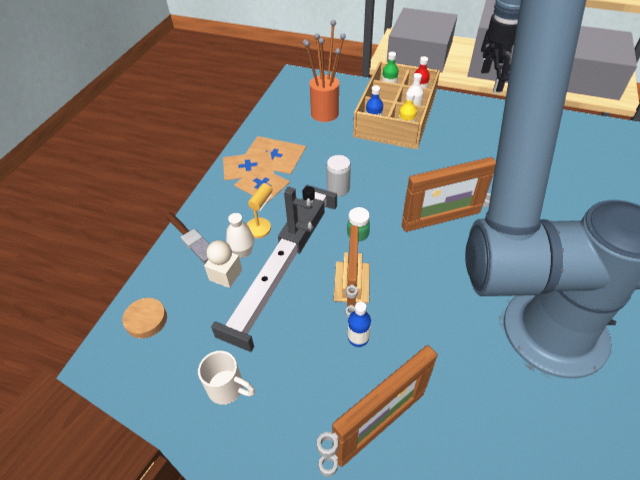

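The pictures are: in the rack at scene (341,243) / side (352,270), at scene (277,170) / side (450,195), and at scene (487,240) / side (385,405). The one in the rack is the smallest, so I choose that one. The lamp is at scene (239,310), in front of the hole nearest the carriage. Next I take close crops.

Run:
```python
import cv2
a=cv2.imread('pics/scene1.png');b=cv2.imread('pics/side1.png')
cv2.imwrite('pics/c1.png',cv2.resize(a[200:390,190:430],None,fx=3.1,fy=3.1,interpolation=3))
cv2.imwrite('pics/c2.png',cv2.resize(b[150:360,200:400],None,fx=2.8,fy=2.8,interpolation=3))
```

```text
(no output)
```

View pics/c1.png

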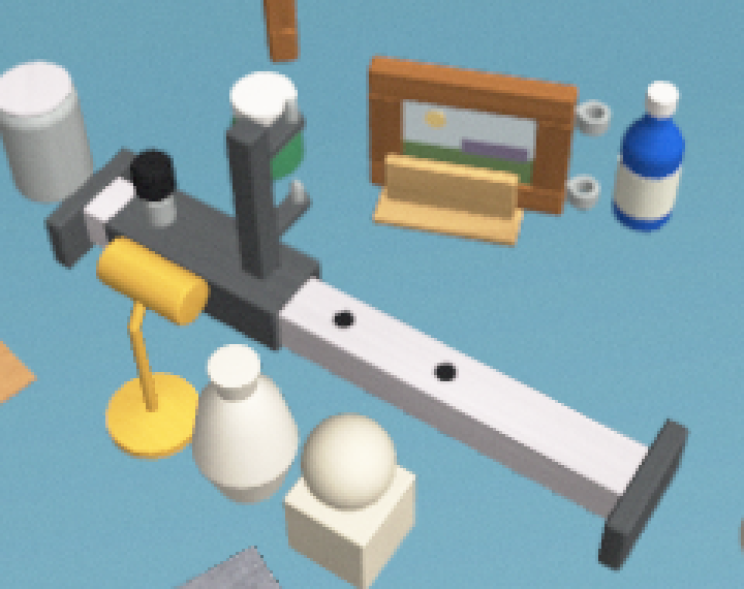

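View pics/c2.png

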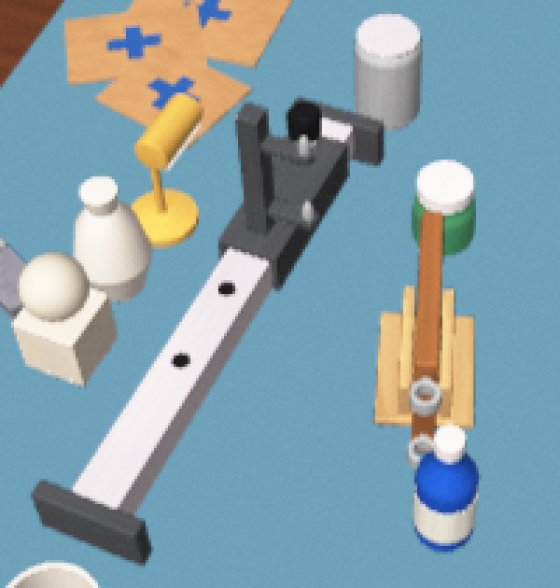

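The crops confirm the picture in the rack (knuckles toward the blue bottle) and the lamp, vase, plaster order from the parking end. Next I work out positions.

Run:
```python
from h import *
np.set_printoptions(precision=4,suppress=True)
S=lambda u,v:(190+u/3.1,200+v/3.1)
D=lambda u,v:(200+u/2.8,150+v/2.8)
p=lambda l,s,d:print(l,*tri('scene',S(*s),'side',D(*d)))
H=[(onz('scene',*S(*a),.045)+onz('side',*D(*b),.045))/2 for a,b in(((344,319),(227,288)),((445,372),(181,360)))]
for a,b in(((344,319),(227,288)),((445,372),(181,360))):print('hole',onz('scene',*S(*a),.045),onz('side',*D(*b),.045))
yd=(H[1]-H[0])[:2];print('len',np.linalg.norm(yd));yd/=np.linalg.norm(yd);print('yaw',np.degrees(np.arctan2(yd[1],yd[0])),yd)
for n,q in(('scene',S(152,160)),('side',D(304,107))): print('knobtop',onz(n,*q,.111))
o=H[0][:2]-yd*.01;xd=np.array([yd[1],-yd[0]]);print('origin',o,'xd',xd)
for n,q in(('scene',S(151,415)),('side',D(163,216))):
  P=onz(n,*q,.003)[:2]-o;print('lamp railxy',P@xd,P@yd)
for n,q in(('scene',S(152,160)),('side',D(304,107))):P=onz(n,*q,.111)[:2]-o;print('knob rail',P@xd,P@yd)
p('pinhigh tip',(292,100),(304,138));p('pinlow tip',(296,182),(307,202))
print('post top',onz('scene',*S(250,125),.187),onz('side',*D(252,110),.187))
p('pic top kn corner',(577,88),(427,372));p('pic top far',(371,62),(432,212))
p('kn_hi',(594,113),(425,393));p('kn_lo',(583,188),(422,452))
print('bottle cap',onz('scene',*S(662,90),.125),onz('side',*D(450,437),.125))
print('jar',onz('scene',*S(264,90),.07),onz('side',*D(445,183),.07))
print('tin',onz('scene',*S(35,88),.095),onz('side',*D(388,38),.095))
print('rack base L',onz('scene',*S(374,217),.008),'R',onz('scene',*S(517,243),.008))
print('rack side',[onz('side',*D(*q),.008) for q in((385,313),(474,317),(476,426),(375,422))])
```

```text
hole [0.6205 0.0152 0.045 ] [0.6193 0.0152 0.045 ]
hole [0.6282 0.0945 0.045 ] [0.6267 0.095  0.045 ]
len 0.07987128129864286
yaw 84.60824171997469 [0.094  0.9956]
knobtop [ 0.6062 -0.1408  0.111 ]
knobtop [ 0.6059 -0.144   0.111 ]
origin [0.619  0.0053] xd [ 0.9956 -0.094 ]
lamp railxy 0.11206169307173101 -0.07195730333939766
lamp railxy 0.11092972462510911 -0.07086340045547618
knob rail 0.0009713316458524413 -0.1466110962974048
knob rail 0.0010113882458895834 -0.14985765079042898
pinhigh tip [ 0.5685 -0.0477  0.1754] 0.00021472815910558677
pinlow tip [ 0.5696 -0.049   0.1002] 0.0005649768269002255
post top [ 0.6106 -0.0519  0.187 ] [ 0.6132 -0.0538  0.187 ]
pic top kn corner [0.423  0.0972 0.1258] 0.007094110138070416
pic top far [ 0.4632 -0.0476  0.1261] 0.0005766052656170257
kn_hi [0.4223 0.1089 0.1102] 0.0002448456620042582
kn_lo [0.422  0.1089 0.0322] 0.0012758879019887784
bottle cap [0.3934 0.1475 0.125 ] [0.3931 0.1483 0.125 ]
jar [ 0.473  -0.1365  0.07  ] [ 0.4746 -0.1322  0.07  ]
tin [ 0.5723 -0.2733  0.095 ] [ 0.5696 -0.27    0.095 ]
rack base L [ 0.5002 -0.0274  0.008 ] R [0.4741 0.0793 0.008 ]
rack side [array([ 0.4951, -0.0276,  0.008 ]), array([ 0.422 , -0.0468,  0.008 ]), array([0.3919, 0.0584, 0.008 ]), array([0.4694, 0.0798, 0.008 ])]
```

```bash
python3 - <<'E'
from h import *
np.set_printoptions(precision=4,suppress=True)
print('bigpic top',tri('scene',(270,126),'side',(494,162)),tri('scene',(279,154),'side',(405,196)))
a,_=tri('scene',(190+152/3.1,200+281/3.1),'side',(200+170/2.8,150+132/2.8))
o=np.array([.619,.0053]);print('shade',a,(a[:2]-o)@[.9956,-.094],(a[:2]-o)@[.094,.9956])
E
python3 -m handwheel '.967 -.37 0 0 0 -.95;.967 -.37 0 0 0 -.95;.967 -.37 0 0 0 -.95;.967 -.37 0 0 0 -.95;.967 -.37 0 0 0 -.95;.967 -.37 0 0 0 -.95;.967 -.37 0 0 0 -.95;.967 -.37 0 0 0 -.95;.967 -.37 0 0 0 -.95;.967 -.37 0 0 0 -.95' 0.7
python3 -c "
from h import *
s=env.state();print(R.from_quat(s['ee_rot']).as_matrix(),rel([.605,-.142,.17]),s['joint_pos'])"
```

```text
bigpic top (array([ 0.1983, -0.3156,  0.1599]), np.float64(0.0024930751355536724)) (array([ 0.371 , -0.1579,  0.1833]), np.float64(0.062254139167866346))
shade [ 0.6999 -0.0736  0.1193] 0.0879585825620036 -0.0709228933914577
clock: 0.93
tool_pos: [0.5361, -0.2137, 0.2309]
ee_rot: [0.827, 0.562, -0.0, -0.0]
ft_force: [0.4, -0.6, 0.7]
width: 0.0597
finger_force: 0.0
[[ 3.67949793e-01  9.29845407e-01 -6.84799367e-04]
 [ 9.29845657e-01 -3.67949746e-01  1.97976792e-04]
 [-6.78839424e-05 -7.09603236e-04 -9.99999746e-01]] [0.1840048  0.07546697 0.12179557] [-4.89099976e-01  3.82479483e-01  8.76156162e-02  1.27662999e+00
 -1.46975151e-04  1.45849959e+00]
```

```bash
python3 -m handwheel '.184 .0755 .12 0 0 -.36;.184 .0755 .12 0 0 -.36;.184 .0755 .12 0 0 -.36;.184 .0755 .12 0 0 -.36;.184 .0755 .12 0 0 -.36;.184 .0755 .12 0 0 -.36;.184 .0755 .12 0 0 -.36;.184 .0755 .12 0 0 -.36;.184 .0755 .12 0 0 -.36;.184 .0755 .12 0 0 -.36'
python3 -c "
from h import *
s=env.state();print(R.from_quat(s['ee_rot']).as_matrix(),rel([.605,-.142,.085]))
cal=env.calibration('wrist');im=snap('wrist','w1.png');print(px('wrist',[.605,-.142,.111],cal),px('wrist',[.605,-.142,.045],cal),cal['world_from_camera'])"
```

```text
clock: 1.77
tool_pos: [0.6042, -0.1449, 0.1721]
ee_rot: [0.74, 0.673, 0.0, 0.001]
ft_force: [-0.4, -0.5, -0.5]
width: 0.0595
finger_force: 0.0
[[ 9.54214233e-02  9.95436307e-01  1.14525188e-03]
 [ 9.95436885e-01 -9.54208911e-02 -5.10820248e-04]
 [-3.99208066e-04  1.18876916e-03 -9.99999214e-01]] [0.00598856 0.00091193 0.17419126]
[321.00830295 253.23987342] [320.60244225 223.64514909] [[ 0.99546947  0.09118866  0.02692878  0.61089045]
 [-0.09507052  0.95025307  0.29661542 -0.06971036]
 [ 0.00145881 -0.29783173  0.95461727  0.31351222]
 [ 0.          0.          0.          1.        ]]
```

View pics/w1.png

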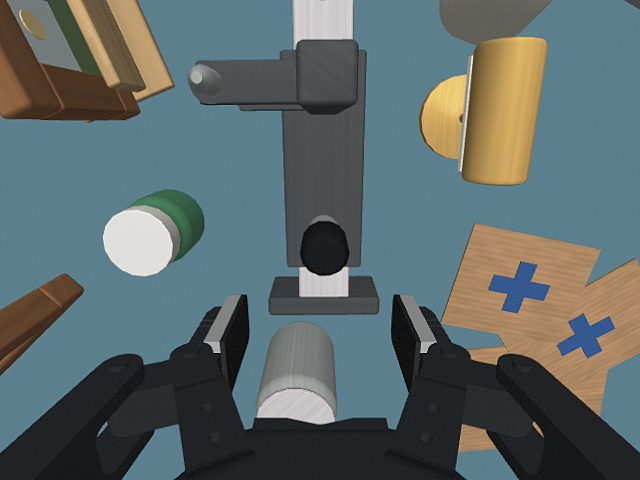

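The wrist view shows the knob at (325,248), the post and high pin at (203,78), and the lamp at right, all where predicted within about 2 mm. I go down and grip.

```bash
python3 -m handwheel '.008 .004 .06 0 0 0;.008 .004 .12 0 0 0;.008 .004 .16 0 0 0;.008 .004 .17 0 0 0;.008 .004 .17 0 0 0;.008 .004 .17 0 0 0;.008 .004 .17 0 0 0;.008 .004 .17 0 0 0;.008 .004 .17 0 0 0;.008 .004 .17 0 0 0' 0.7
python3 -m handwheel '0 0 0 0 0 0;0 0 0 0 0 0;0 0 0 0 0 0;0 0 0 0 0 0;0 0 0 0 0 0;0 0 0 0 0 0;0 0 0 0 0 0;0 0 0 0 0 0;0 0 0 0 0 0;0 0 0 0 0 0' 0
```

```text
clock: 2.65
tool_pos: [0.6074, -0.1405, 0.0874]
ee_rot: [0.74, 0.673, 0.0, 0.001]
ft_force: [-0.1, -0.2, 0.3]
width: 0.0601
finger_force: 0.0
clock: 3.48
tool_pos: [0.6074, -0.1403, 0.0869]
ee_rot: [0.74, 0.673, 0.001, 0.001]
ft_force: [2.5, 0.8, 6.0]
width: 0.028
finger_force: 59.2
```

```bash
python3 -m handwheel '0 0 -.012 0 0 0;0 0 -.024 0 0 0;0 0 -.034 0 0 0;0 0 -.034 0 0 0;0 0 -.034 0 0 0;0 0 -.034 0 0 0;0 0 -.034 0 0 0;0 0 -.034 0 0 0;0 0 -.034 0 0 0;0 0 -.034 0 0 0'
python3 -c "
from h import *
cal=env.calibration('wrist');im=snap('wrist','w2.png')
g=im[100:330,240:400].max(2)
for t in(40,):
  n,l,st,c=cv2.connectedComponentsWithStats((g<t).astype('uint8'));print([(st[i],c[i]+[240,100]) for i in range(1,n) if st[i][4]>200])"
```

```text
clock: 4.32
tool_pos: [0.6072, -0.1403, 0.1008]
ee_rot: [0.74, 0.673, 0.0, -0.0]
ft_force: [8.0, -0.7, -11.1]
width: 0.0276
finger_force: 60.0
[(array([  34,  183,   93,   47, 3397], dtype=int32), array([320.16632323, 309.42066529]))]
```

```bash
python3 -m handwheel '0 0 -.005 0 0 0;0 0 -.005 0 0 0;.02 0 -.005 0 0 0;.04 0 -.005 0 0 0;.06 0 -.005 0 0 0;.08 0 -.005 0 0 0;.10 0 -.005 0 0 0;.10 0 -.005 0 0 0;.10 0 -.005 0 0 0;.10 0 -.005 0 0 0'
```

```text
clock: 5.2
tool_pos: [0.6118, -0.0891, 0.1031]
ee_rot: [0.739, 0.673, 0.001, -0.001]
ft_force: [7.8, 2.0, -11.8]
width: 0.0278
finger_force: 60.0
```

```bash
python3 -m handwheel '.02 0 0 0 0 0;.04 0 0 0 0 0;.053 0 0 0 0 0;.053 0 0 0 0 0;.053 0 0 0 0 0;.053 0 0 0 0 0;.053 0 .01 0 0 0;.053 0 .018 0 0 0;.053 0 .018 0 0 0;.053 0 .018 0 0 0'
```

```text
clock: 6.03
tool_pos: [0.6141, -0.0634, 0.0944]
ee_rot: [0.739, 0.673, 0.0, -0.001]
ft_force: [6.4, 1.2, -8.8]
width: 0.0278
finger_force: 60.4
```

The pin is entering the hole: it is below 12 mm and the force matches the spring. I lower the rest of the way, open and rise.

```bash
python3 -m handwheel '0 0 .006 0 0 0;0 0 .013 0 0 0;0 0 .013 0 0 0;0 0 .013 0 0 0;0 0 .013 0 0 0;0 0 .013 0 0 0;0 0 .013 0 0 0;0 0 .013 0 0 0;0 0 .013 0 0 0;0 0 .013 0 0 0' 
python3 -m handwheel '0 0 0 0 0 0;0 0 0 0 0 0;0 0 0 0 0 0;0 0 0 0 0 0;0 0 0 0 0 0;0 0 0 0 0 0;0 0 0 0 0 0;0 0 0 0 0 0;0 0 0 0 0 0;0 0 0 0 0 0' 0.65
python3 -m handwheel '0 0 -.05 0 0 0;0 0 -.12 0 0 0;0 0 -.2 0 0 0;0 0 -.24 0 0 0;0 0 -.24 0 0 0;0 0 -.24 0 0 0;0 0 -.24 0 0 0;0 0 -.24 0 0 0;0 0 -.24 0 0 0;0 0 -.24 0 0 0'
python3 - <<'E'
from h import *
np.set_printoptions(precision=4,suppress=True)
cal=env.calibration('wrist');im=snap('wrist','w3.png')
b=snap('side','side2.png')
o=np.array([.619,.0053])
print('hole px',px('wrist',[*(o-.07*np.array([.094,.9956])),.111],cal))
print('pic mid rel', rel([.443,.025,.2]),env.state()['joint_pos'])
w=cv2.resize(im[60:400,140:560],None,fx=1,fy=1);s=cv2.resize(b[150:350,240:400],None,fx=2.1,fy=2.1)
H=max(w.shape[0],s.shape[0]);J=np.zeros((H,w.shape[1]+s.shape[1],3),np.uint8);J[:w.shape[0],:w.shape[1]]=w;J[:s.shape[0],w.shape[1]:]=s
cv2.imwrite('pics/j3.png',J[:,:,::-1])
E
```

```text
clock: 6.87
tool_pos: [0.6142, -0.0634, 0.0886]
ee_rot: [0.739, 0.673, 0.0, -0.001]
ft_force: [6.7, 2.1, -7.2]
width: 0.028
finger_force: 60.6
clock: 7.7
tool_pos: [0.6138, -0.064, 0.0904]
ee_rot: [0.74, 0.673, 0.0, 0.0]
ft_force: [-0.3, 0.2, 1.1]
width: 0.0557
finger_force: 0.0
clock: 8.53
tool_pos: [0.6129, -0.0638, 0.2088]
ee_rot: [0.74, 0.673, -0.001, -0.001]
ft_force: [0.4, 0.5, -0.8]
width: 0.0557
finger_force: 0.0
hole px [319.8565 240.0843]
pic mid rel [ 0.145  -0.3558  0.0193] [-0.2067  0.472   0.169   1.2695 -0.0001  1.4583]
```

View pics/j3.png

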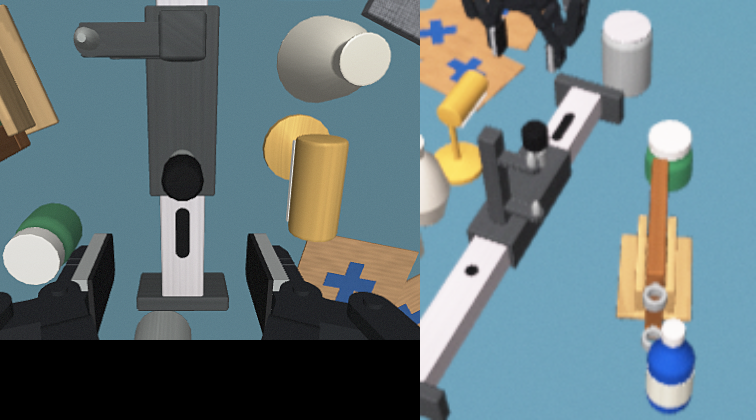

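Run:
```python
from h import *
np.set_printoptions(precision=4,suppress=True)
print('knobtop',tri('wrist',(322,235),'side',(294.8,211.9)))
print('pin hi tip wrist',onz('wrist',226,98,.177))
print('pin lo side',onz('side',295.7,248,.101))
print('pin lo pred',[.5761,.0294],px('side',[.5761,.0294,.101]),px('wrist',[.5761,.0294,.177]))
```

```text
knobtop (array([ 0.6132, -0.0643,  0.1045]), np.float64(0.00336534915536581))
pin hi tip wrist [0.5797 0.0258 0.177 ]
pin lo side [0.5725 0.0332 0.101 ]
pin lo pred [0.5761, 0.0294] [294.7636 246.3428] [216.4876  90.1717]
```

```bash
python3 -m handwheel '.04 -.1 0 0 0 -.1;.08 -.2 0 0 0 -.2;.143 -.3 0 0 0 -.3;.143 -.352 .02 0 0 -.456;.143 -.352 .02 0 0 -.456;.143 -.352 .02 0 0 -.456;.143 -.352 .02 0 0 -.456;.143 -.352 .02 0 0 -.456;.143 -.352 .02 0 0 -.456;.143 -.352 .02 0 0 -.456' 0.65
python3 - <<'E'
from h import *
np.set_printoptions(precision=4,suppress=True)
cal=env.calibration('wrist');im=snap('wrist','w4.png')
e=np.array([-.259,.966]);m=np.array([.445,.024])
for y in(-.075,.075,.088):print(y,px('wrist',[*(m+y*e),.128 if y<.08 else .113],cal))
E
```

```text
clock: 9.47
tool_pos: [0.4468, 0.0232, 0.2006]
ee_rot: [0.608, 0.794, 0.0, 0.001]
ft_force: [-0.8, 0.1, -0.1]
width: 0.0557
finger_force: 0.0
-0.075 [317.8158 354.7755]
0.075 [317.8167 121.6833]
0.088 [317.9151  98.4573]
```

View pics/w4.png

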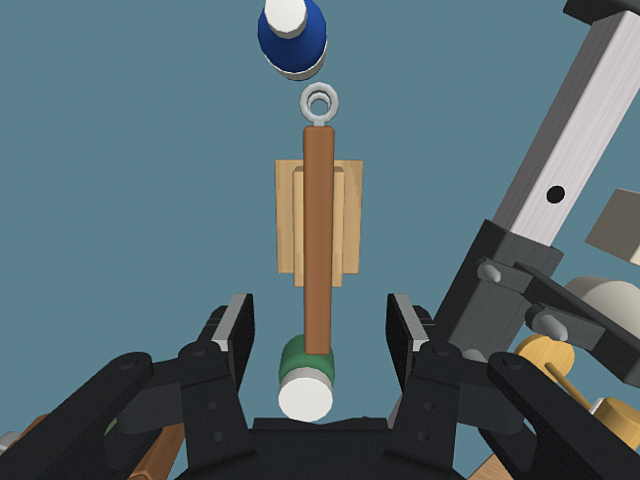

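The wrist view shows the frame's top edge running (320,127) to (317,354) with the knuckle at (319,103), within 5 px of the prediction. I descend and grip.

```bash
python3 -m handwheel '0 -.003 .07 0 0 0;0 -.003 .14 0 0 0;0 -.003 .19 0 0 0;0 -.003 .205 0 0 0;0 -.003 .205 0 0 0;0 -.003 .205 0 0 0;0 -.003 .205 0 0 0;0 -.003 .205 0 0 0;0 -.003 .205 0 0 0;0 -.003 .205 0 0 0' 
python3 -m handwheel '0 0 0 0 0 0;0 0 0 0 0 0;0 0 0 0 0 0;0 0 0 0 0 0;0 0 0 0 0 0;0 0 0 0 0 0;0 0 0 0 0 0;0 0 0 0 0 0;0 0 0 0 0 0;0 0 0 0 0 0' 0
python3 -m handwheel '0 0 -.05 0 0 0;0 0 -.1 0 0 0;0 0 -.15 0 0 0;0 0 -.2 0 0 0;0 0 -.22 0 0 0;0 0 -.22 0 0 0;0 0 -.22 0 0 0;0 0 -.22 0 0 0;0 0 -.22 0 0 0;0 0 -.22 0 0 0'
python3 - <<'E'
from h import *
np.set_printoptions(precision=4,suppress=True)
s=env.state();Rm=R.from_quat(s['ee_rot']).as_matrix();print(Rm,s['tool_pos'])
im=snap('wrist','w5.png');b=snap('side','side3.png')
w=im[20:320,120:520];q=cv2.resize(b[150:350,220:420],None,fx=1.9,fy=1.9)
J=np.zeros((380,780,3),np.uint8);J[:300,:400]=w;J[:380,400:]=q
cv2.imwrite('pics/j5.png',J[:,:,::-1])
E
```

```text
clock: 10.35
tool_pos: [0.4448, 0.0232, 0.0988]
ee_rot: [0.608, 0.794, 0.001, 0.001]
ft_force: [-0.1, 0.1, 0.6]
width: 0.0555
finger_force: 0.0
clock: 11.18
tool_pos: [0.4445, 0.0233, 0.0981]
ee_rot: [0.608, 0.794, 0.0, 0.001]
ft_force: [2.3, 0.2, 3.3]
width: 0.0172
finger_force: 59.3
clock: 12.02
tool_pos: [0.4426, 0.0234, 0.2063]
ee_rot: [0.608, 0.794, -0.001, -0.001]
ft_force: [-0.4, -0.9, -2.6]
width: 0.0175
finger_force: 60.9
[[-0.2609  0.9654 -0.0032]
 [ 0.9654  0.2609  0.0002]
 [ 0.001  -0.003  -1.    ]] [0.4426 0.0234 0.2063]
```

View pics/j5.png

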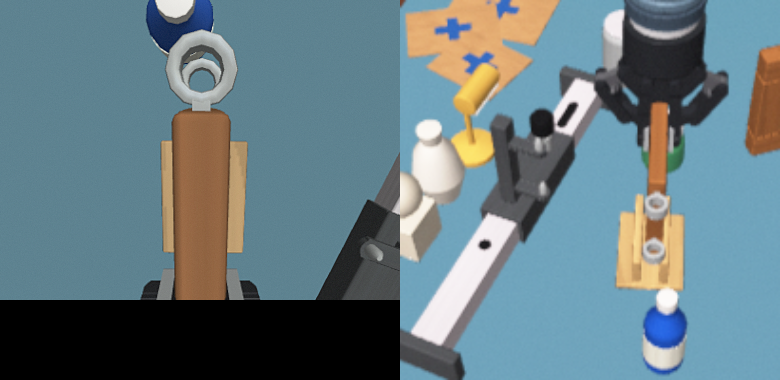

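Run:
```python
from h import *
np.set_printoptions(precision=4,suppress=True)
s=env.state();Rm=R.from_quat(s['ee_rot']);t=s['tool_pos']
f=lambda P:(P,Rm.inv().apply(P-t))
print('hi wrist',f(onz('wrist',322,87,.221)));print('hi side',f(onz('side',354.7,257.9,.221)))
print('lo wrist',f(onz('wrist',322,95,.145)));print('lo side',f(onz('side',353.2,281,.145)))
print(tri('wrist',(322,87),'side',(354.7,257.9)))
print('pin lo side',onz('side',220+(543-400)/1.9,150+187/1.9,.100))
```

```text
hi wrist (array([0.4208, 0.1071, 0.221 ]), array([ 0.0867,  0.0002, -0.0141]))
hi side (array([0.419 , 0.1122, 0.221 ]), array([ 0.0921, -0.0001, -0.0141]))
lo wrist (array([0.4204, 0.1099, 0.145 ]), array([0.0895, 0.0007, 0.0619]))
lo side (array([0.4201, 0.1099, 0.145 ]), array([0.0895, 0.0004, 0.0619]))
(array([0.4204, 0.1076, 0.2149]), np.float64(0.0005080563576525322))
pin lo side [0.5733 0.0338 0.1   ]
```

```bash
python3 -m handwheel '-.03 .01 .01 0 0 .1;-.07 .03 .02 0 0 .2;-.11 .05 .023 0 0 .33;-.15 .08 .023 0 0 .45;-.18 .09 .023 0 0 .57;-.195 .104 .023 0 0 .667;-.195 .104 .023 0 0 .667;-.195 .104 .023 0 0 .667;-.195 .104 .023 0 0 .667;-.195 .104 .023 0 0 .667'
python3 - <<'E'
from h import *
np.set_printoptions(precision=4,suppress=True)
s=env.state();print(R.from_quat(s['ee_rot']).as_matrix(),s['tool_pos'])
im=snap('wrist','w6.png');b=snap('side','side4.png');a=snap('scene','scene4.png')
J=np.zeros((600,800,3),np.uint8);J[:400,:400]=cv2.resize(im[20:220,240:440],None,fx=2,fy=2,interpolation=3)
J[:400,400:]=cv2.resize(b[190:290,260:360],None,fx=4,fy=4,interpolation=3)
J[400:,:400]=cv2.resize(a[215:265,240:340],None,fx=4,fy=4,interpolation=3)
J[400:,400:600]=cv2.resize(a,(200,200))
cv2.imwrite('pics/j6.png',J[:,:,::-1])
E
```

```text
clock: 12.95
tool_pos: [0.5187, -0.0566, 0.1961]
ee_rot: [0.792, 0.61, -0.0, -0.0]
ft_force: [-0.1, -0.3, -2.2]
width: 0.0173
finger_force: 60.9
[[ 0.2552  0.9669 -0.0009]
 [ 0.9669 -0.2552  0.0003]
 [ 0.0001 -0.0009 -1.    ]] [ 0.5187 -0.0566  0.1961]
```

View pics/j6.png

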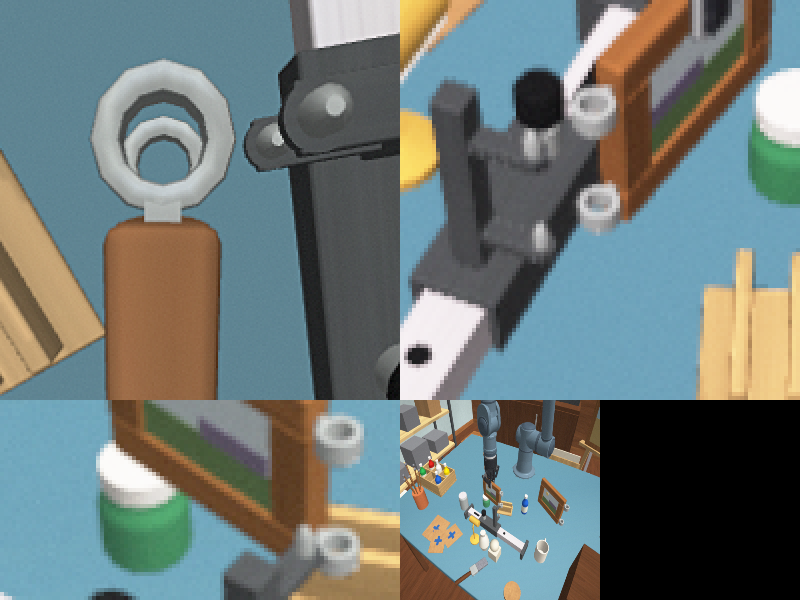

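The wrist view shows the ring at (321,86) and the pin tips at (408,72) high and (378,90) low. The lower knuckle is level with the gap. I compute the offset.

Run:
```python
from h import *
np.set_printoptions(precision=4,suppress=True)
s=env.state();Rm=R.from_quat(s['ee_rot']);t=s['tool_pos'];b=t[2]-.09
K=[onz('wrist',321.5,86.5,b+.105),onz('wrist',321.5,99,b+.029),onz('side',308.25,216,b+.105),onz('side',309.5,240.75,b+.029)]
P=[onz('wrist',408.5,72.5,.177),onz('wrist',378.5,90,.101),onz('side',296,222,.177),onz('side',295.75,247.3,.101)]
for k,p in zip(K,P):print(k,p,(p-k)[:2])
print('model knuckle',t+Rm.apply([.089,.0003,0]))
```

```text
[0.5415 0.0269 0.2114] [0.5776 0.026  0.177 ] [ 0.0361 -0.0009]
[0.542  0.0275 0.1354] [0.577  0.0257 0.101 ] [ 0.035  -0.0018]
[0.5393 0.0307 0.2114] [0.5701 0.0246 0.177 ] [ 0.0308 -0.0062]
[0.5395 0.0314 0.1354] [0.5731 0.0313 0.101 ] [ 0.0335 -0.0001]
model knuckle [0.5421 0.0293 0.1964]
```

```bash
python3 -m handwheel '.004 .017 0 0 0 0;.008 .034 0 0 0 0;.012 .051 0 0 0 0;.016 .067 0 0 0 0;.016 .067 0 0 0 0;.016 .067 0 0 0 0;.016 .067 .02 0 0 0;.016 .067 .034 0 0 0;.016 .067 .046 0 0 0;.016 .067 .046 0 0 0'
```

```text
clock: 13.93
tool_pos: [0.5525, -0.0578, 0.1712]
ee_rot: [0.793, 0.609, -0.001, -0.001]
ft_force: [0.5, 0.7, -2.2]
width: 0.0167
finger_force: 60.9
```

```bash
python3 -m handwheel '0 0 .006 0 0 0;0 0 .012 0 0 0;0 0 .018 0 0 0;0 0 .022 0 0 0;0 0 .022 0 0 0;0 0 .022 0 0 0;0 0 .022 0 0 0;0 0 .022 0 0 0;0 0 .022 0 0 0;0 0 .022 0 0 0'
```

```text
clock: 14.77
tool_pos: [0.5541, -0.0581, 0.1624]
ee_rot: [0.793, 0.61, 0.0, 0.0]
ft_force: [0.1, -0.0, -2.7]
width: 0.0171
finger_force: 60.9
```

```bash
python3 -m handwheel '0 0 .003 0 0 0;0 0 .006 0 0 0;0 0 .009 0 0 0;0 0 .009 0 0 0;0 0 .009 0 0 0;0 0 .009 0 0 0;0 0 .009 0 0 0;0 0 .009 0 0 0;0 0 .009 0 0 0;0 0 .009 0 0 0'
```

```text
clock: 15.6
tool_pos: [0.5545, -0.0584, 0.159]
ee_rot: [0.793, 0.61, 0.001, 0.001]
ft_force: [-1.6, -2.4, 4.9]
width: 0.0168
finger_force: 62.0
```

Run:
```python
from h import *
im=snap('wrist','w7.png');b=snap('side','side5.png');a=snap('scene','scene5.png')
J=np.zeros((600,800,3),np.uint8);J[:400,:400]=cv2.resize(im[20:220,240:440],None,fx=2,fy=2,interpolation=3)
J[:400,400:]=cv2.resize(b[190:290,260:360],None,fx=4,fy=4,interpolation=3)
J[400:,:]=cv2.resize(a[235:285,230:430],None,fx=4,fy=4,interpolation=3)
cv2.imwrite('pics/j7.png',J[:,:,::-1])
```

```text
(no output)
```

View pics/j7.png

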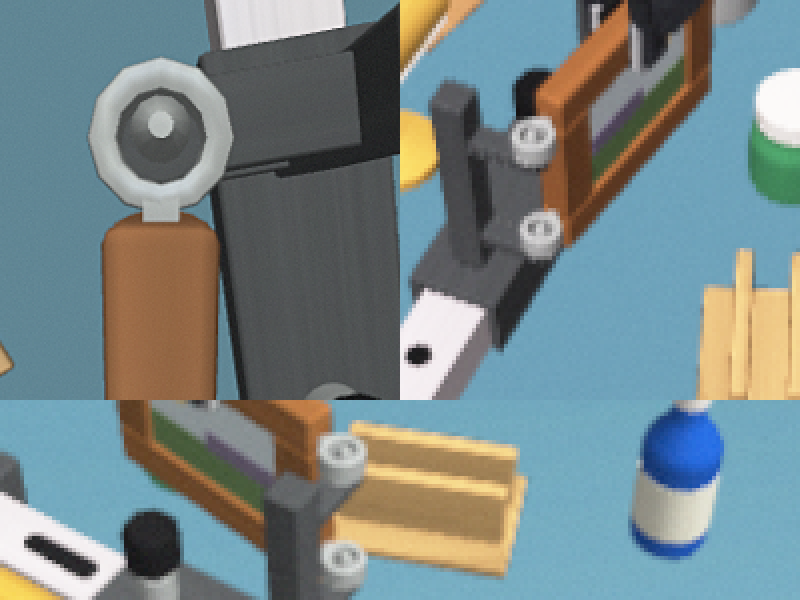

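Both knuckles are over their pins, with the high pin centred in its ring at crop (160,125), and they are seated. I release and retreat.

```bash
python3 -m handwheel '0 0 -.003 0 0 0;0 0 -.003 0 0 0;0 0 -.003 0 0 0;0 0 -.003 0 0 0;0 0 -.003 0 0 0;0 0 -.003 0 0 0;0 0 -.003 0 0 0;0 0 -.003 0 0 0;0 0 -.003 0 0 0;0 0 -.003 0 0 0' 0.55
python3 -m handwheel '0 0 -.02 0 0 0;0 0 -.05 0 0 0;0 0 -.1 0 0 0;0 0 -.16 0 0 0;0 0 -.22 0 0 0;0 0 -.22 0 0 0;0 0 -.22 0 0 0;0 0 -.22 0 0 0;0 0 -.22 0 0 0;0 0 -.22 0 0 0'
python3 - <<'E'
from h import *
np.set_printoptions(precision=4,suppress=True)
b=snap('side','side6.png');a=snap('side','side7.png')
o=cv2.imread('pics/side5.png')[:,:,::-1]
print('diff still',np.abs(a.astype(int)-b)[190:290,260:345].mean(),'vs gripped',np.abs(a.astype(int)-o)[210:255,285:305].mean())
for i in(a,o):
  m=((i[:,:,0]>140)&(i[:,:,1]>60)&(i[:,:,1]<130)&(i[:,:,2]<80))[190:260,285:345];ys,xs=np.nonzero(m);print(m.sum(),xs.mean(),ys.mean())
E
```

```text
clock: 16.58
tool_pos: [0.5539, -0.0581, 0.1593]
ee_rot: [0.793, 0.61, -0.0, 0.0]
ft_force: [0.9, -0.1, -0.2]
width: 0.0469
finger_force: 0.0
clock: 17.42
tool_pos: [0.5531, -0.0579, 0.2679]
ee_rot: [0.793, 0.61, -0.001, -0.001]
ft_force: [-0.5, -0.4, 0.0]
width: 0.0471
finger_force: 0.0
diff still 1.4649803921568627 vs gripped 6.097777777777778
382 23.819371727748692 22.520942408376964
325 21.953846153846154 23.433846153846154
```

Run:
```python
from h import *
g=lambda f:np.float32(cv2.imread('pics/'+f,0))
a,o=g('side7.png'),g('side5.png')
for r in((slice(212,256),slice(286,302)),(slice(222,254),slice(300,336))):
  print(cv2.phaseCorrelate(o[r].copy(),a[r].copy()))
  t=o[r];m=cv2.matchTemplate(a[r[0].start-8:r[0].stop+8,r[1].start-8:r[1].stop+8],t,cv2.TM_CCOEFF_NORMED);print(cv2.minMaxLoc(m)[1::2])
s=env.state();print(s['ft_force'],s['clock'])
```

```text
((-0.19744338076848322, 0.5169029281442796), 0.93299267689387)
(0.9666276574134827, (8, 8))
((0.16603172721221426, 0.2693559569690773), 0.8641080140239663)
(0.9866162538528442, (8, 9))
[ 0.06812667 -0.11649325  0.54187351] 17.5167
```

The picture stayed put, settling about half a pixel further down. I hand in.

```bash
python3 -c "
from station import env
print(env.hand_in())"
```

```text
the job is handed in; nothing more can be done
None
```

I handed the job in at 17.5 s: the camera and force checks show the plunger home in the lamp's hole and the picture hung on both pins and released. The bystanders were never contacted on purpose, and the judge returned no verdict.

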